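# Bed the axle and hold the guard key in

## Task

Set up the runout tester: first lay the loose axle level in the two V-blocks, its square middle midway between them, and let go of it. Then take the flat key plate from its rack by its grip, pass its blade down through the slot in the roof of the guard box and push it fully home against the spring plunger, and finish still gripping it and holding it home, because the tester is enabled only while somebody holds the key in. Leave the other parts on the bench alone.

Things in the scene. Friction and masses are not known exactly. Their poses are not given: they have to be found in the camera images.
- axle: Loose bare-steel axle, 200 mm long, about 0.42 kg: round ends 18 mm in diameter and 70 mm long, and a square middle section 60 mm long and 20 x 20 mm, which is the place to grip. Origin at its very centre, its y axis runs along its length. It starts lying on the bench on a flat of the square (origin 10 mm above the bench).
- cradle: Fixed cradle: grey base plate 90 (x) x 190 (y) x 12 mm with two steel V-blocks, each 50 mm wide (x), 24 mm along y, 59 mm tall above the bench, centred at y = -65 and +65 mm; 90 degree V notches 34 mm wide at the top, open upward, running along y. Origin at the centre of the underside, on the bench. The 106 mm between the blocks is free above the plate.
- cradle_seat (a point): Where the axle's origin must be when it is bedded: midway between the V-blocks, 55 mm above the bench; axes as the cradle's, the axle lies along y (either way round).
- rack: Fixed aluminium rack holding the key plate: foot 80 (x) x 100 (y) x 10 mm and an upright hollow block 37 (x) x 70 (y) mm whose top is 75 mm above the bench, with a wide pocket 13 x 50 mm open at the top. Origin at the centre of the underside, on the bench.
- key: Loose key plate, 0.2 kg, upright in the rack: steel blade 8 (x) x 40 (y) mm, 60 mm long, foot edge rounded (4 mm radius), below a black grip 24 (x) x 48 (y) x 46 mm tall. Origin at the middle of the blade's foot, z up; the grip's underside (shoulder, resting on the rack's top at the start) is at z = 60 mm, its top at 106 mm. Either way round fits. Turned with the rack.
- key_grip (a point): Point on the key's grip to take it by, 88 mm above the foot, pinched across the 24 mm (the key's x). With the TCP here the fingertips stay 9 mm above the shoulder.
- guard: Fixed guard box 110 (x) x 130 (y) x 100 mm high, grey roof and side walls, clear windows on the x faces; a steel plunger stands inside under the slot. Origin at the centre of the underside, on the bench.
- guard_slot (a point): Middle of the slot in the guard's roof, at the roof's top face, 100 mm above the bench; axes as the guard's. The slot is 10 mm (x) by 42 mm (y), the roof 8 mm thick: the blade has 2 mm of clearance in all, 1 mm a side, and no lead-in beyond the blade's rounded foot.
- plunger (a joint): Travel of the spring plunger straight under the slot, m: 0 at rest, grows as it is pushed down. The key's foot meets it 45 mm below the roof's top; with the key fully home (shoulder on the roof) it reads 0.015. It pushes back with about 3 N at first and 5 N at home, more than the key's weight, so that a key let go rises again.
- bearing: Bystander: loose ball bearing, 52 mm across, 15 mm thick, lying on the bench. Leave alone.
- bracket: Bystander: loose aluminium U bracket, 100 x 40 mm, 62 mm tall. Leave alone.
- wrench: Bystander: loose steel wrench, 180 mm long. Leave alone.
Mind the look-alikes: they are no part of the job. Of the things like the key, leave any that is purple; of the rest the smaller one is meant.

How it is judged:
On the way, in this order (a step that is already met when the one before it is completed fails the run):
1. the axle lies level in both V-blocks, centred, and has been let go (x of axle in the frame of cradle_seat between -0.003 and 0.003 m and y of axle in the frame of cradle_seat between -0.015 and 0.015 m and z of axle in the frame of cradle_seat between -0.003 and 0.003 m and angle between the y axis of axle and the y axis of cradle, either way round below 0.03 rad and contact force between the fingers and axle below 0.1 N and linear speed of axle below 0.02 m/s), for 0.3 s.
2. the key's blade is through the slot: its foot at least 20 mm below the roof's top (x of key in the frame of guard_slot between -0.003 and 0.003 m and y of key in the frame of guard_slot between -0.003 and 0.003 m and angle between key's own z axis and vertical below 0.08 rad and z of key in the frame of guard_slot below -0.02 m), for 0.1 s.
At the end, for the whole second after the job is handed in: Axle bedded in both V-blocks (3 mm sideways and in height, 15 mm along, 0.03 rad), still, untouched. Key upright (0.08 rad), within 3 mm of the slot's middle, foot 53 mm or more below the roof, plunger pressed 9 mm or more, key still and gripped (over 2 N, TCP within 35 mm of its grip point) (all of step 1 and x of key in the frame of guard_slot between -0.003 and 0.003 m and y of key in the frame of guard_slot between -0.003 and 0.003 m and angle between key's own z axis and vertical below 0.08 rad and value of joint plunger above 0.009 m and z of key in the frame of guard_slot below -0.053 m and contact force between the fingers and key above 2 N and distance between the grasp point and key_grip below 0.035 m and linear speed of key below 0.02 m/s); the arm keeps its last pose, push and grip.
It fails at once if the bearing is moved by more than 20 mm (distance of bearing from where it was at the start of the episode above 0.02 m).
It fails at once if the bracket is moved by more than 20 mm (distance of bracket from where it was at the start of the episode above 0.02 m).
It fails at once if the wrench is moved by more than 20 mm (distance of wrench from where it was at the start of the episode above 0.02 m).
It also fails if it takes over 64 s, if anything falls off the work surface, if the arm or the gripper's body presses on something with over 40 N, if the wrist force passes 120 N, or if a joint passes its speed limit or range.

## Robot

A 7-joint arm with a two-finger parallel gripper is mounted at the origin on the work surface. World frame = base frame: x ahead of the robot, y to its left, z up, the work surface at z = 0. Lengths are in m, angles in rad, forces in N, time in s.
With the tool pointing down it reaches from about 0.4 to 0.85 m from the base axis. Payload 4.5 kg.
Tool frame: the origin (TCP) lies between the finger pads, 19 mm behind the fingertips; this is the grasp point; z points along the fingers, y is the direction in which the jaws open and shut (so a half turn about z gives the same grasp; the last joint's range is limited). The gripper opens to 88 mm and grips with 3 to 60 N. Pads are 18 mm wide; open, the fingers measure 123 mm over their backs; the gripper's body (75 mm by 187 mm) begins 45 mm behind the grasp point.
Start: joints at [1.177, 0.689, -0.195, 1.565, 0.157, 0.902, -0.215], TCP at [0.259, -0.569, 0.257] pointing down, gripper open.
Joint ranges: [-3.01, 3.01], [-0.46, 2.08], [-1.47, 1.51], [0.13, 2.56], [-1, 4.14], [0.04, 2.09], [-2.66, 2.66]. Speed limits (rad/s): [2.57, 2.57, 3.14, 3.14, 3.14, 3.14, 3.14].

## Interface

Orientations are given as a unit quaternion [x, y, z, w].
In Python, from plant import r gives the robot as it stands. The module is installed in compiled form; this text tells all that it offers.
- The arm moves only by the tool carry_out, never from a script. Its argument "commands" is a list of rows, each a list of 6 numbers: the shift along the tool's x, y, z in m, then the turn, a rotation vector about the tool's x, y, z in degrees. In form: [[dx, dy, dz, wx, wy, wz], ...]. A call has 1 to 12 rows; each row is the pose to reach, as a shift and turn from the pose commanded when the call began, along the tool's axes at that moment; what a row does not reach only later rows make up. A row lasts 1/10 s, in which the tool goes at most 50 mm and 8.59 degrees, less where a joint would pass 70% of its speed; a pose out of reach is approached as far as the arm can. A call with a gripper value outside its range is refused whole. "fingers" is the closure in counts, from 0 (fully open) to 255 (shut), set as the call begins (left out, the last holds). The fingers move at their own pace and stop on an object; "grip_force" is the grip in N (left out, the last holds). Time passes only in rows, so rows that repeat a pose let the fingers close. It gives the time, the measured TCP pose, the force and the opening at its end, in the units of the state.
- r.get_state(): the state, without advancing time (a new reading comes with each control period).
- r.snapshot(name): name is "scene" or "top"; returns a dict with "img" (384x512x3 uint8, blue, green, red), "intrinsics" (3x3 intrinsics, pixels), "extrinsics" (4x4, takes a point from camera to world coordinates). Camera axes: x right, y down, z forward; pixel columns grow to the right and rows downward; lengths in m; the calibration is good to about 2 mm. A picture is of the moment at which its call begins. There is no depth.
- r.finish_job(): hands the job in, once; it reports no verdict.
Trained networks look in a picture, given as the dict that the camera call returned (one of the last four; its "shot" number tells which), for a name from the list of things; names that differ only in an ending like _2 or _b are one class to them, and where a whole thing is asked for, a point or a joint stands for the part that bears it (a point fixed in the world has none). Each returns a list of dicts, best first, with "p" (0 to 1); they miss things now and then, are a little off and sometimes report something else, mostly with a low value. They report only what shows in the picture. A call takes as long as a camera call. They do not tell look-alikes from the thing itself.
- r.spot_in(picture, label): "xyz" ([x, y, z] in m, in world coordinates, good to about 4 mm: the middle of the surface that is visible of it).
- r.spot_point(picture, label): "xyz" ([x, y, z] in m, in world coordinates, good to about 4 mm: a listed point, or the origin of a listed thing).
The state is a dict: "clock": time; "q": joint angles; "qd": joint speeds; "joint_torque": joint torques, N m; "tool_pos": TCP position; "eef_rot": TCP orientation; "contact_force": force on the tool from outside, world axes, zero at the start; "moment": the same for the moment, N m; "opening": opening from 0.0 (shut) to 1.0 (fully open).
Only numpy, scipy, OpenCV 4.12 (cv2) and the standard library are available. Lean on these libraries where they do the work, as an engineer would, in place of code of your own. Each camera call takes 0.05 s, during which the arm holds its last target.

## Working session

There is one attempt and no reset: what is moved stays moved. The work goes in short steps, Python scripts to look and compute and a tool call to move; the robot and the scene stay as the last step left them, time stands still between calls to the robot, and variables do not carry over. Pictures are saved under pics/ and viewed, and the job is handed in when it is done.

Besides the shell and the picture viewer there is one more tool, called after "Call:" in YAML: its name, and indented under it one key for each argument. carry_out: Moves the arm, as the interface text tells. Its arguments: {"type":"object","properties":{"commands":{"type":"array","items":{"type":"array","items":{"type":"number"}}},"fingers":{"type":"number"},"grip_force":{"type":"number"}},"required":["commands"]}

```bash
mkdir -p pics; ls
cat > h.py <<'E'
import numpy as np, cv2
from scipy.spatial.transform import Rotation as R
def proj(s,p):
    T=np.linalg.inv(s["extrinsics"]); K=np.array(s["intrinsics"]); p=np.atleast_2d(p)
    c=(T[:3,:3]@p.T).T+T[:3,3]; u=(K@c.T).T; return u[:,:2]/u[:,2:]
def ray(s,uv,z):
    K=np.array(s["intrinsics"]);E=np.array(s["extrinsics"])
    d=E[:3,:3]@np.linalg.inv(K)@np.array([uv[0],uv[1],1.]); o=E[:3,3]
    return o+d*(z-o[2])/d[2]
E
python3 - <<'E'
from h import *
from plant import r
np.set_printoptions(precision=4,suppress=True)
print(r.get_state())
for n in ["scene","top"]:
    s=r.snapshot(n); cv2.imwrite(f"pics/{n}0.png",s["img"]); print(n,np.array(s["intrinsics"]),np.array(s["extrinsics"]))
    for l in ["axle","cradle","cradle_seat","rack","key","key_grip","guard","guard_slot","bearing","bracket","wrench"]:
        for d in r.spot_point(s,l): print(l,d["p"],np.array(d["xyz"]),proj(s,d["xyz"]))
E
```

```text
pics
{'clock': 0.0, 'q': array([ 1.1768,  0.69  , -0.1945,  1.5664,  0.1573,  0.9025, -0.2151]), 'qd': array([ 0.0005,  0.0017, -0.0022, -0.0009,  0.0007,  0.0017, -0.0004]), 'joint_torque': array([ -0.    , -52.7554,  -1.2669, -15.3424,  -0.0527,   0.0066,
         0.0001]), 'tool_pos': array([ 0.259 , -0.5681,  0.2566]), 'eef_rot': array([ 0.9772,  0.2123, -0.0003, -0.0009]), 'contact_force': array([-0.5695, -0.0052,  0.1059]), 'moment': array([ 0.0491, -0.0048,  0.0095]), 'opening': 0.998594378383971}
scene [[408.2909   0.     248.0024]
 [  0.     408.2909 194.103 ]
 [  0.       0.       1.    ]] [[ 0.3472  0.6186 -0.7048  1.4441]
 [ 0.9378 -0.2342  0.2564 -0.3561]
 [-0.0065 -0.75   -0.6614  0.9192]
 [ 0.      0.      0.      1.    ]]
axle 0.64 [0.4216 0.211  0.0104] [[298.8345 170.7775]]
cradle 0.91 [ 0.6593  0.2122 -0.0039] [[331.0726 217.0733]]
cradle_seat 0.85 [0.6634 0.2157 0.0579] [[335.2715 203.4632]]
cradle_seat 0.21 [ 0.8037 -0.0057 -0.0015] [[287.8279 269.4419]]
rack 0.75 [ 0.4416 -0.1922  0.0025] [[191.2169 202.8189]]
key 0.89 [ 0.4708 -0.073   0.0021] [[228.1066 199.89
[... 1637 characters left out ...]
 0.1169] [[304.7427 261.8499]]
key_grip 0.41 [ 0.4397 -0.1916  0.1028] [[320.813  221.2879]]
key_grip 0.38 [ 0.4394 -0.1863  0.0004] [[315.7897 222.0892]]
guard 0.89 [ 0.6686 -0.1949 -0.0011] [[316.1515 154.068 ]]
guard_slot 0.8 [ 0.6609 -0.1993  0.1026] [[320.9667 151.2447]]
bearing 0.52 [ 0.8004 -0.0062 -0.0028] [[259.547  117.2001]]
bearing 0.37 [ 0.4415 -0.1918  0.0135] [[317.8375 221.3369]]
bracket 0.62 [ 0.5871  0.4733 -0.0014] [[119.0463 182.3483]]
bracket 0.61 [ 0.4436 -0.1875  0.0007] [[316.1195 220.8163]]
wrench 0.89 [ 0.5801 -0.4613  0.0023] [[396.7189 178.2623]]
wrench 0.37 [ 0.6678 -0.1939 -0.0019] [[315.8388 154.3462]]
wrench 0.17 [ 0.8021 -0.0049 -0.0032] [[259.1577 116.7476]]
```

Run:
```python
import cv2
a=cv2.imread("pics/scene0.png"); cv2.imwrite("pics/scene0b.png",cv2.resize(a[120:320,80:420],None,fx=2.3,fy=2.3,interpolation=cv2.INTER_CUBIC))
a=cv2.imread("pics/top0.png"); cv2.imwrite("pics/top0b.png",cv2.resize(a[90:290,90:430],None,fx=2.3,fy=2.3,interpolation=cv2.INTER_CUBIC))
cv2.imwrite("pics/top0c.png",cv2.resize(a[190:290,260:350],None,fx=6,fy=6,interpolation=cv2.INTER_CUBIC))
```

```text
(no output)
```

View pics/scene0b.png

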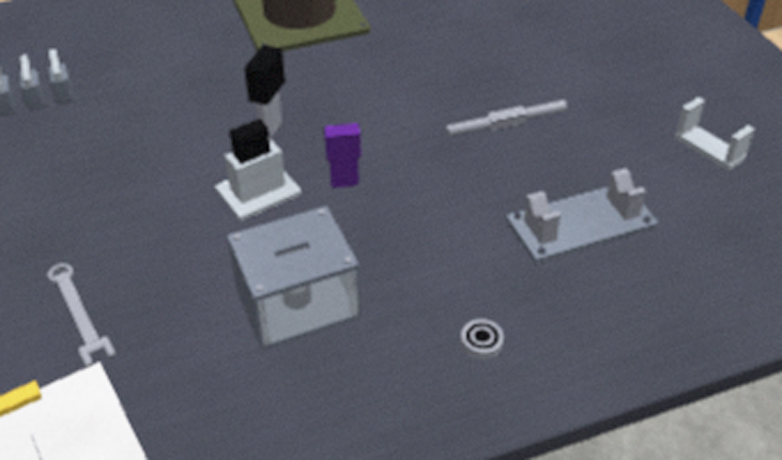

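View pics/top0b.png

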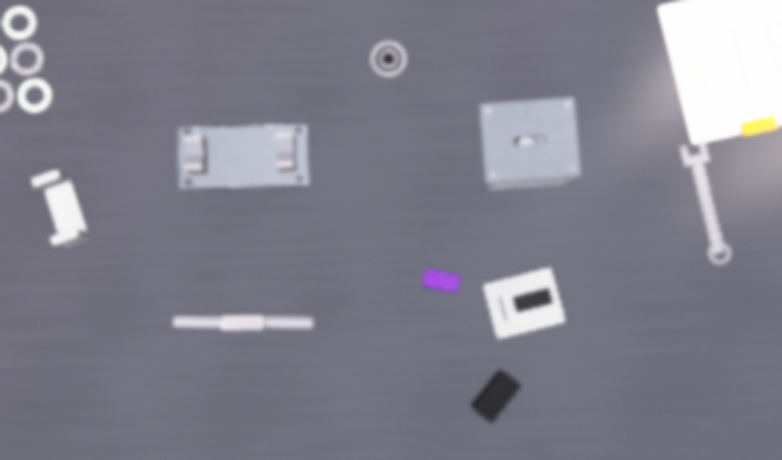

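View pics/top0c.png

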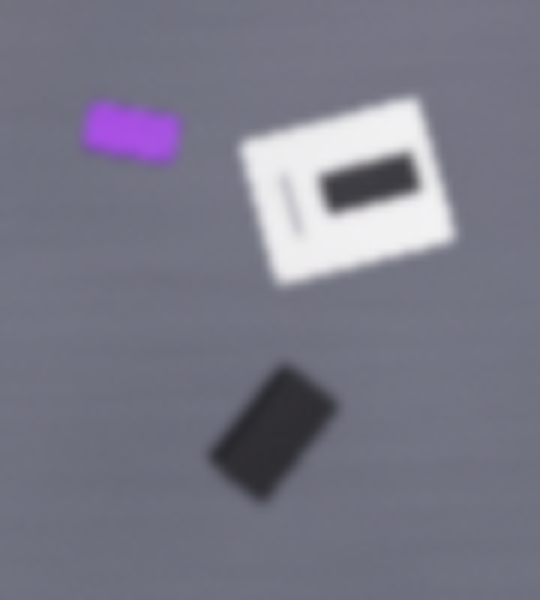

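Top view shows the key candidates: the purple plate at (281,212), a larger black one standing on its own at (303,261), and the small black one in the white rack at (320,220). The small one in the rack is neither purple nor the larger one, so it is the key. Next I fit model edges to get exact poses.

```bash
cat >> h.py <<'E'
from scipy.optimize import minimize
def avg(r,n,k=4):
    s=None;ims=[]
    for i in range(k):
        s=r.snapshot(n); ims.append(s["img"].astype(float))
    s=dict(s); s["img"]=np.mean(ims,0); return s
def gradimg(s,sig=1.0):
    g=cv2.GaussianBlur(s["img"].astype(np.float32),(0,0),sig)
    gx=cv2.Sobel(g,cv2.CV_32F,1,0);gy=cv2.Sobel(g,cv2.CV_32F,0,1)
    return gx,gy
def rect(hx,hy,z,cx=0,cy=0):
    p=[(cx-hx,cy-hy,z),(cx+hx,cy-hy,z),(cx+hx,cy+hy,z),(cx-hx,cy+hy,z)]
    return [(p[i],p[(i+1)%4]) for i in range(4)]
MODELS={
 "guard":rect(.055,.065,.1),
 "slot":rect(.005,.021,.1),
 "rackfoot":rect(.04,.05,.01),
 "cradle":rect(.045,.095,.012),
 "key":rect(.012,.024,.106), # key frame
 "axle":[((-.009,y0,.0),(-.009,y1,.0)) for y0,y1 in((-.1,-.03),(.03,.1))]+[((.009,y0,.0),(.009,y1,.0)) for y0,y1 in((-.1,-.03),(.03,.1))]
   +[((-.01,-.03,.01),(-.01,.03,.01)),((.01,-.03,.01),(.01,.03,.01)),((-.009,.1,0),(.009,.1,0)),((-.009,-.1,0),(.009,-.1,0))],
}
def fit(shots,edges,x0,z=0.,sig=1.0):
    G=[gradimg(s,sig) for s in shots]
    A=[];B=[]
    for a,b in edges:
        t=np.linspace(.06,.94,30)[:,None]; A.append(np.array(a)+(np.array(b)-np.array(a))*t); B.append(np.tile(np.array(b)-np.array(a),(30,1)))
    A=np.vstack(A);B=np.vstack(B)
    B=B/np.linalg.norm(B,axis=1,keepdims=True)
    W=np.concatenate([[np.linalg.norm(np.array(b)-np.array(a))]*30 for a,b in edges]);W/=W.sum()
    def cost(x):
        c,s_=np.cos(x[2]),np.sin(x[2]); Rm=np.array([[c,-s_,0],[s_,c,0],[0,0,1]])
        P=A@Rm.T+[x[0],x[1],z]; D=B@Rm.T*.002; tot=0
        for s,(gx,gy) in zip(shots,G):
            uv=proj(s,P); d=proj(s,P+D)-uv; d/=np.linalg.norm(d,axis=1,keepdims=True)
            m=uv.astype(np.float32)
            vx=cv2.remap(gx,m[:,:1],m[:,1:],cv2.INTER_CUBIC)[:,0];vy=cv2.remap(gy,m[:,:1],m[:,1:],cv2.INTER_CUBIC)[:,0]
            if vx.ndim>1:
                n=np.abs(-vx*d[:,1:]+vy*d[:,:1]).max(1)
            else: n=np.abs(-vx*d[:,1]+vy*d[:,0])
            tot-=(W*n).sum()
        return tot
    best=None
    for sg in [np.array(v) for v in((0,0,0),(.004,0,0),(-.004,0,0),(0,.004,0),(0,-.004,0),(0,0,.06),(0,0,-.06))]:
        o=minimize(cost,np.array(x0)+sg,method="Nelder-Mead",options=dict(initial_simplex=np.array(x0)+sg+np.array([[0,0,0],[.003,0,0],[0,.003,0],[0,0,.05]]),xatol=1e-5,fatol=1e-4))
        if best is None or o.fun<best.fun: best=o
    return best.x,best.fun
E
python3 - <<'E'
from h import *
from plant import r
np.set_printoptions(precision=4,suppress=True)
S=[avg(r,"scene"),avg(r,"top")]
init=dict(guard=(.666,-.193,.0),slot=(.661,-.196,0),rackfoot=(.441,-.191,.26),cradle=(.66,.214,0),axle=(.4215,.212,0),key=(.443,-.192,.26))
for k,x0 in init.items():
    z={"axle":.01,"key":.015}.get(k,0)
    print(k,[ (f[0],round(f[1],1)) for f in (fit([S[0]],MODELS[k],x0,z),fit([S[1]],MODELS[k],x0,z),fit(S,MODELS[k],x0,z))])
np.save("S0.npy",np.array(S,dtype=object),allow_pickle=True)
E
```

```text
guard [(array([ 0.6629, -0.1958,  0.0498]), np.float64(-169.0)), (array([ 0.6645, -0.1965,  0.0517]), np.float64(-130.9)), (array([ 0.6634, -0.1959,  0.05  ]), np.float64(-297.6))]
slot [(array([ 0.6634, -0.1954,  0.054 ]), np.float64(-124.0)), (array([ 0.6614, -0.1922, -0.161 ]), np.float64(-46.7)), (array([ 0.6632, -0.1947,  0.0559]), np.float64(-164.4))]
rackfoot [(array([ 0.444 , -0.1897,  0.223 ]), np.float64(-208.7)), (array([ 0.4416, -0.191 ,  0.2295]), np.float64(-254.6)), (array([ 0.4421, -0.1905,  0.2327]), np.float64(-457.1))]
cradle [(array([0.6649, 0.2133, 0.0091]), np.float64(-137.6)), (array([0.6642, 0.2124, 0.0091]), np.float64(-158.1)), (array([0.6646, 0.2128, 0.009 ]), np.float64(-294.8))]
axle [(array([ 0.4198,  0.218 , -0.0242]), np.float64(-194.7)), (array([ 0.4223,  0.2151, -0.0266]), np.float64(-217.9)), (array([ 0.4215,  0.2167, -0.0254]), np.float64(-402.3))]
key [(array([ 0.4465, -0.1942,  0.0852]), np.float64(-126.6)), (array([ 0.4433, -0.1905,  0.2468]), np.float64(-326.9)), (array([ 0.4436, -0.1916,  0.2012]), np.float64(-431.7))]
```

```bash
cat >> h.py <<'E'
def yawof(q): # world angle of tool x (tool down)
    m=R.from_quat(q).as_matrix(); return np.arctan2(m[1,0],m[0,0])
def plan(st,pts,ax=None):
    """tool-axis shifts (mm) to world pts, and rotvec deg to vertical tool with tool x at angle ax"""
    m=R.from_quat(st["eef_rot"]); out=[]
    for p in pts: out.append(np.round(m.inv().apply(np.array(p)-st["tool_pos"])*1000,1))
    rv=None
    if ax is not None:
        T=R.from_matrix(np.array([[np.cos(ax),np.sin(ax),0],[np.sin(ax),-np.cos(ax),0],[0,0,-1]]))
        rv=(m.inv()*T).as_rotvec(degrees=True).round(2)
    return out,rv
E
python3 - <<'E'
from h import *
from plant import r
st=r.get_state(); print(st["clock"],st["tool_pos"],np.degrees(yawof(st["eef_rot"])))
print(plan(st,[(.42,-.42,.25),(.56,-.15,.25),(.56,.1,.25),(.4215,.2165,.15)],np.pi/2-.0254))
E
```

```text
1.6 [ 0.25933854 -0.56868378  0.25744431] 24.51323833672548
([array([207.9, -68.6,   7.4]), array([ 447.3, -256.2,    7.4]), array([ 551. , -483.7,    7.4]), array([ 473.3, -647.1,  107.4])], array([ 1.000e-02,  0.000e+00, -6.403e+01]))
```

Call:
carry_out:
  commands:
    - [0.05,-0.017,0.005,0,0,-4]
    - [0.1,-0.034,0.007,0,0,-9]
    - [0.15,-0.05,0.007,0,0,-14]
    - [0.208,-0.069,0.007,0,0,-19]
    - [0.25,-0.1,0.007,0,0,-24]
    - [0.29,-0.13,0.007,0,0,-29]
    - [0.33,-0.16,0.007,0,0,-34]
    - [0.37,-0.195,0.007,0,0,-39]
    - [0.41,-0.225,0.007,0,0,-44]
    - [0.447,-0.256,0.007,0,0,-48]
    - [0.468,-0.301,0.007,0,0,-52]
    - [0.488,-0.345,0.007,0,0,-56]
  fingers: 0
  grip_force: 40

```text
clock: 2.8
tool_pos: [0.5605, -0.0687, 0.2505]
eef_rot: [0.762, 0.647, 0.001, 0.0]
contact_force: [-0.2, 0.1, 0.6]
opening: 1.003
```

Run:
```python
from h import *
from plant import r
st=r.get_state(); print(st["clock"],st["tool_pos"],np.degrees(yawof(st["eef_rot"])),st["q"],st["contact_force"])
print(plan(st,[(.55,.05,.25),(.4215,.2165,.15),(.4215,.2165,.1)],np.pi/2-.0254))
```

```text
2.8 [ 0.56049524 -0.0686985   0.25048723] 80.65443760045127 [ 0.28718703  0.6380729  -0.41393839  1.75322481  0.33396346  0.81873246
 -0.44751445] [-0.16817252  0.0552984   0.60852026]
([array([115.4, -29.6,   0.5]), array([ 258.8, -183.6,  100.4]), array([ 258.8, -183.7,  150.4])], array([ 0.09, -0.02, -7.89]))
```

Call:
carry_out:
  commands:
    - [0.045,-0.012,0,0,0,-2]
    - [0.09,-0.03,0,0,0,-4]
    - [0.125,-0.06,0.01,0,0,-6]
    - [0.16,-0.095,0.03,0,0,-7.9]
    - [0.195,-0.125,0.05,0,0,-7.9]
    - [0.23,-0.155,0.075,0,0,-7.9]
    - [0.2588,-0.1836,0.1,0,0,-7.9]
    - [0.2588,-0.1836,0.13,0,0,-7.9]
    - [0.2588,-0.1836,0.15,0,0,-7.9]
    - [0.2588,-0.1836,0.15,0,0,-7.9]
    - [0.2588,-0.1836,0.15,0,0,-7.9]

```text
clock: 3.9
tool_pos: [0.4213, 0.2147, 0.1006]
eef_rot: [0.717, 0.697, -0.0, 0.0]
contact_force: [0.0, 0.6, 1.1]
opening: 1.001
```

Run:
```python
from h import *
from plant import r
st=r.get_state(); print(st["clock"],st["tool_pos"],np.degrees(yawof(st["eef_rot"])),st["contact_force"])
print(plan(st,[(.4215,.2165,.022)],np.pi/2-.0254))
for n in("scene","top"):
    s=r.snapshot(n); u,v=proj(s,(.4215,.2165,.05))[0].astype(int); print(u,v)
    cv2.imwrite(f"pics/{n}1.png",cv2.resize(s["img"][max(0,v-60):v+60,u-70:u+70],None,fx=4,fy=4,interpolation=cv2.INTER_CUBIC))
```

```text
3.9 [0.4212818  0.21470995 0.10063455] 88.39956257901275 [0.04145269 0.61754465 1.11206705]
([array([ 1.8,  0.2, 78.6])], array([ 0.01,  0.02, -0.15]))
301 161
192 229
```

View pics/scene1.png

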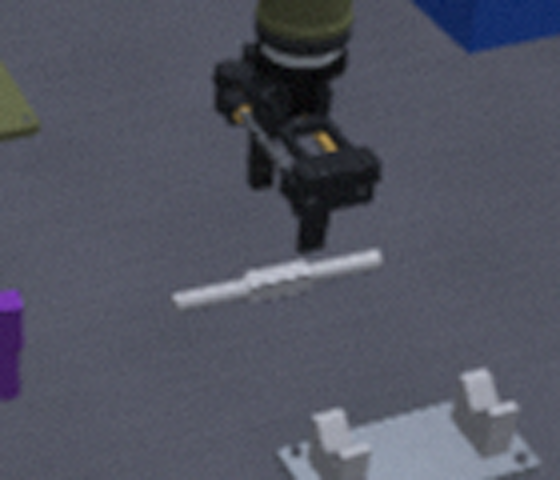

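View pics/top1.png

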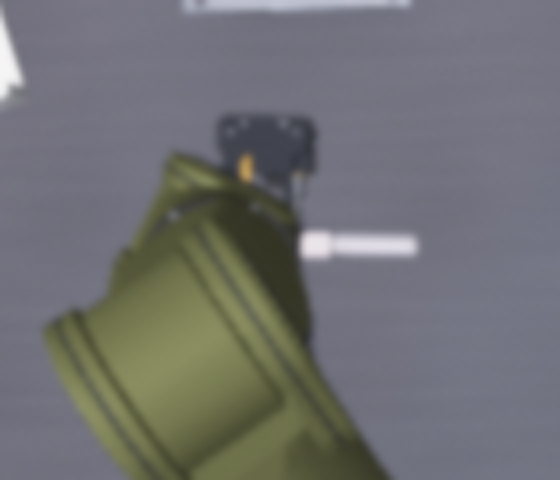

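Run:
```python
from h import *
S=np.load("S0.npy",allow_pickle=True)
for u in (165.2,226.1,195.65,195): print(ray(S[1],(u,229.8),.012))
a=S[1]["img"][224:236,155:235].mean(2).max(0).astype(int); print(a)
```

```text
[0.42399697 0.31442252 0.012     ]
[0.41986052 0.11221438 0.012     ]
[0.42192696 0.21323106 0.012     ]
[0.42197111 0.21538932 0.012     ]
[118 119 119 119 119 119 119 120 122 141 179 208 218 220 220 220 220 220
 220 221 221 220 221 221 221 221 220 220 220 220 224 230 233 232 231 231
 231 231 231 230 230 230 229 229 229 229 229 228 224 212 206 212 217 218
 218 219 220 220 220 220 221 221 221 220 220 221 220 220 219 212 189 153
 125 117 117 117 117 117 118 117]
```

Call:
carry_out:
  commands:
    - [0,0,0.03,0,0,0]
    - [0,0,0.055,0,0,0]
    - [0,0,0.07,0,0,0]
    - [0,0,0.0785,0,0,0]
    - [0,0,0.0785,0,0,0]
    - [0,0,0.0785,0,0,0]

```text
clock: 4.6
tool_pos: [0.4218, 0.215, 0.0228]
eef_rot: [0.717, 0.697, 0.001, 0.0]
contact_force: [-0.3, -0.1, 0.2]
opening: 1.004
```

Axle y is about 0.214 and the TCP is at 0.215, which is good. Closing on the square.

Call:
carry_out:
  commands:
    - [0,0,0,0,0,0]
    - [0,0,0,0,0,0]
    - [0,0,0,0,0,0]
    - [0,0,0,0,0,0]
    - [0,0,0,0,0,0]
    - [0,0,0,0,0,0]
    - [0,0,0,0,0,0]
    - [0,0,0,0,0,0]
    - [0,0,0,0,0,0]
    - [0,0,0,0,0,0]
  fingers: 255
  grip_force: 45

```text
clock: 5.6
tool_pos: [0.421, 0.2147, 0.0219]
eef_rot: [0.717, 0.697, -0.0, 0.0]
contact_force: [-0.4, 0.3, -0.1]
opening: 0.223
```

Run:
```python
from h import *
from plant import r
st=r.get_state(); print(st["clock"],st["tool_pos"],np.degrees(yawof(st["eef_rot"])),st["contact_force"],st["opening"]*88)
print(plan(st,[(.4218,.215,.13),(.6646,.2128,.13),(.6646,.2128,.085)],np.pi/2+.009))
```

```text
5.6 [0.42100298 0.2147323  0.02185133] 88.41661593469706 [-0.44971306  0.33431581 -0.13787691] 19.59647990704193
([array([   0.3,    0.8, -108.1]), array([   4.8,  243.6, -108.1]), array([  4.8, 243.6, -63.1])], array([ 0.  ,  0.01, -2.1 ]))
```

Call:
carry_out:
  commands:
    - [0,0.001,-0.02,0,0,0]
    - [0,0.001,-0.05,0,0,0]
    - [0,0.001,-0.08,0,0,0]
    - [0,0.02,-0.105,0,0,0]
    - [0.001,0.055,-0.108,0,0,-0.5]
    - [0.002,0.095,-0.108,0,0,-1]
    - [0.003,0.135,-0.108,0,0,-1.5]
    - [0.004,0.175,-0.108,0,0,-2.1]
    - [0.005,0.21,-0.108,0,0,-2.1]
    - [0.005,0.235,-0.108,0,0,-2.1]
    - [0.005,0.2435,-0.108,0,0,-2.1]
    - [0.005,0.2435,-0.108,0,0,-2.1]

```text
clock: 6.8
tool_pos: [0.6643, 0.2121, 0.1285]
eef_rot: [0.704, 0.71, -0.001, -0.0]
contact_force: [-0.2, 0.4, -4.3]
opening: 0.224
```

Call:
carry_out:
  commands:
    - [0,0,0,0,0,0]
    - [0,0,0.02,0,0,0]
    - [0,0,0.035,0,0,0]
    - [0,0,0.045,0,0,0]
    - [0,0,0.045,0,0,0]
    - [0,0,0.045,0,0,0]
    - [0,0,0.045,0,0,0]

```text
clock: 7.5
tool_pos: [0.665, 0.2134, 0.0857]
eef_rot: [0.704, 0.71, 0.001, 0.0]
contact_force: [0.7, -0.0, -4.2]
opening: 0.222
```

Run:
```python
from h import *
from plant import r
st=r.get_state(); print(st["clock"],st["tool_pos"],np.degrees(yawof(st["eef_rot"])),st["contact_force"],st["opening"]*88)
print(plan(st,[(.6646,.2128,.067)],np.pi/2+.009))
for n in("scene","top"):
    s=r.snapshot(n); u,v=proj(s,(.665,.2128,.05))[0].astype(int); print(u,v)
    for d in r.spot_point(s,"axle"): print(d)
    for d in r.spot_point(s,"cradle_seat"): print(d)
    cv2.imwrite(f"pics/{n}2.png",cv2.resize(s["img"][max(0,v-60):v+60,u-70:u+70],None,fx=5,fy=5,interpolation=cv2.INTER_CUBIC))
```

```text
7.5 [0.66503729 0.21336237 0.08572933] 90.50915545146759 [ 0.65061325 -0.04074958 -4.22185567] 19.5437791652439
([array([-0.6, -0.5, 18.7])], array([ 0.08, -0.04, -0.01]))
334 205
{'xyz': [0.6606, 0.2139, 0.0735], 'p': 0.69}
{'xyz': [0.6665, 0.2128, 0.0557], 'p': 0.88}
{'xyz': [0.6595, -0.1972, 0.1037], 'p': 0.75}
{'xyz': [0.6643, -0.1936, 0.0026], 'p': 0.47}
193 155
```

View pics/scene2.png

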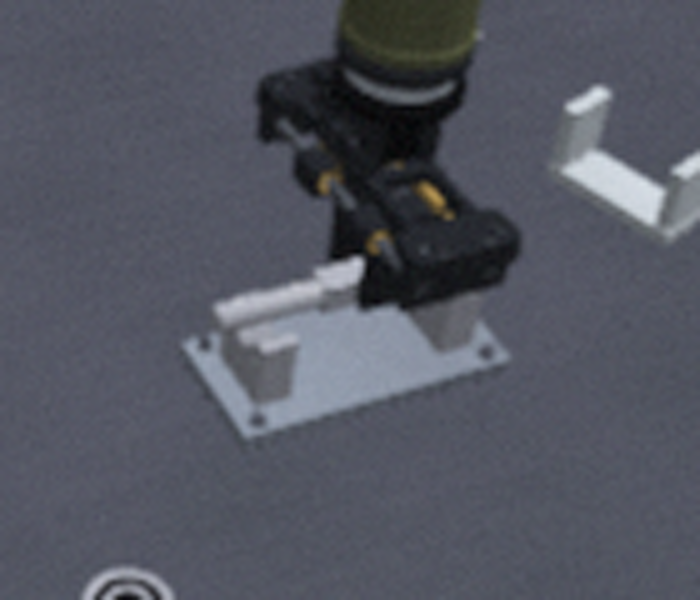

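View pics/top2.png

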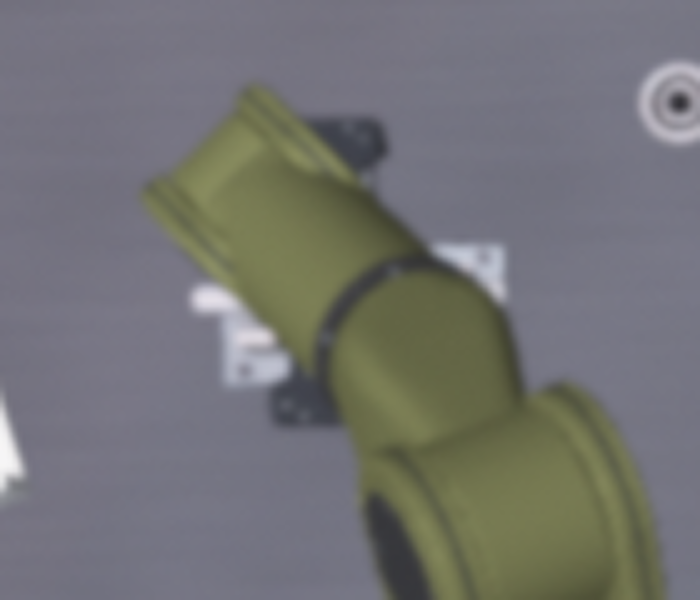

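Call:
carry_out:
  commands:
    - [-0.0005,-0.0005,0.006,0,0,0]
    - [-0.0005,-0.0005,0.011,0,0,0]
    - [-0.0005,-0.0005,0.015,0,0,0]
    - [-0.0005,-0.0005,0.017,0,0,0]
    - [-0.0005,-0.0005,0.0185,0,0,0]
    - [-0.0005,-0.0005,0.0185,0,0,0]
    - [-0.0005,-0.0005,0.0185,0,0,0]

```text
clock: 8.5
tool_pos: [0.6635, 0.2123, 0.0679]
eef_rot: [0.704, 0.71, -0.001, 0.0]
contact_force: [-3.9, -2.5, 7.0]
opening: 0.224
```

Call:
carry_out:
  commands:
    - [0,-0.0008,0.0005,0,0,0]
    - [0,-0.0008,0.0008,0,0,0]
    - [0,-0.0008,0.0008,0,0,0]
    - [0,-0.0008,0.0008,0,0,0]
  grip_force: 15

```text
clock: 8.9
tool_pos: [0.6634, 0.2123, 0.0678]
eef_rot: [0.704, 0.71, -0.0, 0.001]
contact_force: [-4.5, -3.4, 9.9]
opening: 0.225
```

Run:
```python
from h import *
from plant import r
st=r.get_state(); print(st["clock"],st["tool_pos"],np.degrees(yawof(st["eef_rot"])),st["contact_force"],st["moment"],st["opening"]*88)
```

```text
8.9 [0.66340999 0.21225359 0.0678142 ] 90.4934570968304 [-4.49644191 -3.3892555   9.89056336] [-0.59148073  0.868458    0.02963863] 19.81473271271252
```

Call:
carry_out:
  commands:
    - [0,0,-0.001,0,0,0]
    - [0,0,-0.001,0,0,0]
    - [0,0,-0.001,0,0,0]
    - [0,0,-0.001,0,0,0]
    - [0,0,-0.001,0,0,0]
    - [0,0,-0.001,0,0,0]
    - [0,0,-0.001,0,0,0]
    - [0,0,-0.001,0,0,0]
    - [0,0,-0.001,0,0,0]
  fingers: 0

```text
clock: 9.8
tool_pos: [0.6633, 0.2125, 0.0666]
eef_rot: [0.704, 0.71, -0.0, 0.0]
contact_force: [0.5, 0.3, 0.2]
opening: 0.998
```

Call:
carry_out:
  commands:
    - [0,0,-0.02,0,0,0]
    - [0,0,-0.05,0,0,0]
    - [0,0,-0.09,0,0,0]
    - [0,0,-0.13,0,0,0]
    - [0.02,-0.04,-0.15,0,0,0]
    - [0.05,-0.08,-0.15,0,0,0]
    - [-0.08,-0.1,-0.15,0,0,0]
    - [-0.13,-0.1,-0.15,0,0,0]
    - [-0.18,-0.1,-0.15,0,0,0]
    - [-0.2,-0.1,-0.15,0,0,0]
    - [-0.2,-0.1,-0.15,0,0,0]

```text
clock: 10.9
tool_pos: [0.5648, 0.0108, 0.2169]
eef_rot: [0.704, 0.71, 0.0, 0.0]
contact_force: [1.6, 0.1, 0.2]
opening: 0.997
```

Run:
```python
from h import *
from plant import r
np.set_printoptions(precision=4,suppress=True)
st=r.get_state(); print(st["clock"],st["tool_pos"],np.degrees(yawof(st["eef_rot"])),st["q"],st["contact_force"])
S=[avg(r,"scene"),avg(r,"top")]
for s in S: s["img"]=s["img"]
for x in (fit([S[0]],MODELS["axle"],(.6646,.2128,.009),.055),fit([S[1]],MODELS["axle"],(.6646,.2128,.009),.055),fit(S,MODELS["axle"],(.6646,.2128,.009),.055)): print(x)
for n,s in zip(("scene","top"),S):
    u,v=proj(s,(.665,.2128,.05))[0].astype(int)
    cv2.imwrite(f"pics/{n}3.png",cv2.resize(s["img"][max(0,v-40):v+40,u-60:u+60].astype(np.uint8),None,fx=6,fy=6,interpolation=cv2.INTER_CUBIC))
s=r.snapshot("scene"); print(r.spot_point(s,"axle"))
```

```text
10.9 [0.5648 0.0108 0.2169] 90.53943439962053 [ 0.1929  0.6983 -0.5     1.7835  0.4561  0.7764 -0.5305] [1.5955 0.1373 0.1744]
(array([0.6609, 0.2157, 0.0066]), np.float64(-160.60227070424955))
(array([ 0.6622,  0.213 , -0.0226]), np.float64(-83.76018347737093))
(array([0.6611, 0.2147, 0.003 ]), np.float64(-239.26869951567426))
[{'xyz': [0.6618, 0.211, 0.0537], 'p': 0.57}]
```

View pics/scene3.png

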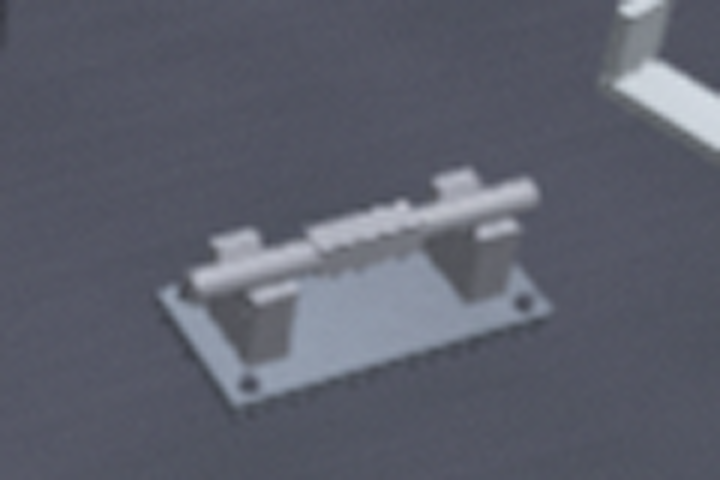

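View pics/top3.png

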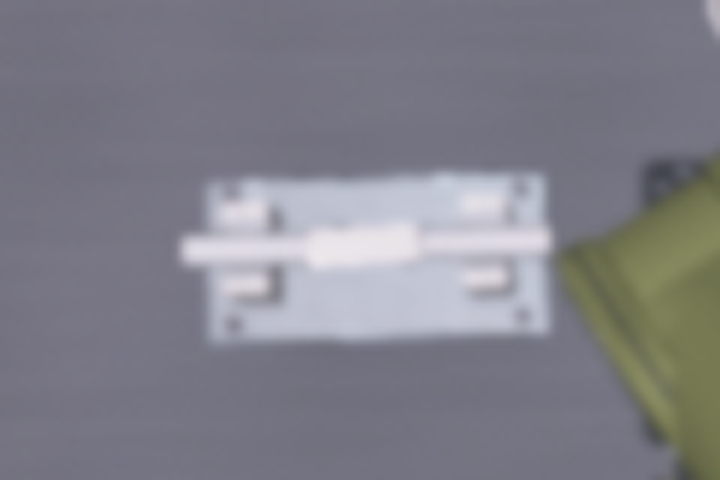

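Scene view: the axle lies across both V-blocks, its square midway between them, from crop (200,280) to (530,190). The top view agrees. Going to the key in the rack next.

Run:
```python
from h import *
from plant import r
st=r.get_state()
print(plan(st,[(.5,-.12,.22),(.443,-.191,.2),(.443,-.191,.103)],np.pi/2+.235))
```

```text
([array([-133.7,  -66.7,   -3.4]), array([-204. , -124.5,   16.5]), array([-204.1, -124.6,  113.5])], array([  0.02,  -0.04, -12.79]))
```

Call:
carry_out:
  commands:
    - [-0.03,-0.015,0,0,0,-3]
    - [-0.065,-0.033,0,0,0,-6]
    - [-0.1,-0.05,0,0,0,-9]
    - [-0.134,-0.067,0,0,0,-12.8]
    - [-0.165,-0.09,0.005,0,0,-12.8]
    - [-0.19,-0.112,0.01,0,0,-12.8]
    - [-0.204,-0.1245,0.016,0,0,-12.8]
    - [-0.204,-0.1245,0.016,0,0,-12.8]
    - [-0.204,-0.1245,0.016,0,0,-12.8]

```text
clock: 12.3
tool_pos: [0.4434, -0.1915, 0.2009]
eef_rot: [0.62, 0.785, 0.001, 0.0]
contact_force: [0.5, 0.7, 0.6]
opening: 0.995
```

Run:
```python
from h import *
from plant import r
np.set_printoptions(precision=4,suppress=True)
st=r.get_state(); print(st["clock"],st["tool_pos"],np.degrees(yawof(st["eef_rot"])),st["q"],st["contact_force"])
print(plan(st,[(.443,-.191,.103)],np.pi/2+.235))
for n in ("scene","top"):
    s=r.snapshot(n); u,v=proj(s,(.443,-.191,.1))[0].astype(int); print(u,v)
    cv2.imwrite(f"pics/{n}4.png",cv2.resize(s["img"][max(0,v-60):v+60,u-70:u+70].astype(np.uint8),None,fx=5,fy=5,interpolation=cv2.INTER_CUBIC))
```

```text
12.3 [ 0.4434 -0.1915  0.2009] 103.37115962428992 [ 0.6696  0.6472 -0.5691  2.0328  0.5872  0.6246 -0.0635] [0.4634 0.7337 0.5775]
([array([ 0.5, -0.5, 97.9])], array([ 0.09, -0.02, -0.09]))
188 180
320 220
```

View pics/scene4.png

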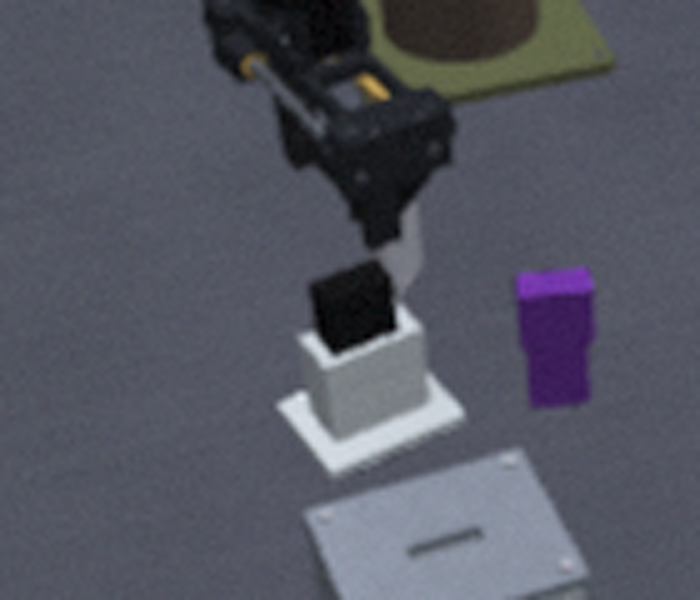

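View pics/top4.png

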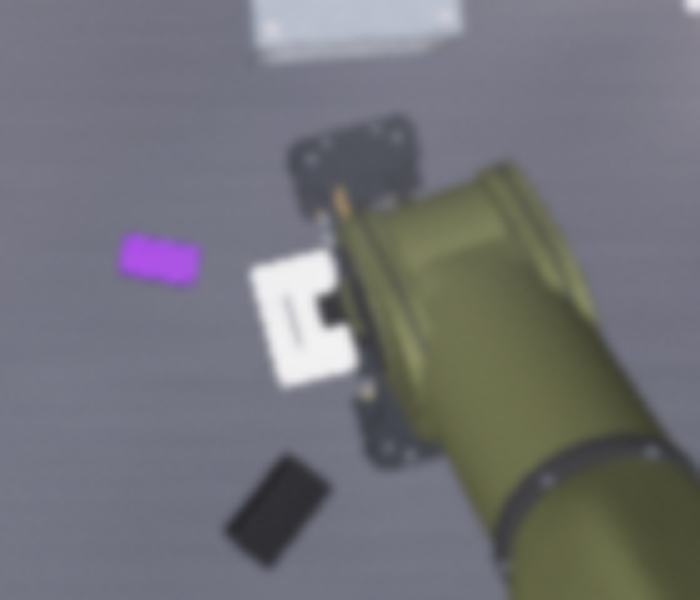

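Call:
carry_out:
  commands:
    - [0,0,0.025,0,0,0]
    - [0,0,0.05,0,0,0]
    - [0,0,0.075,0,0,0]
    - [0,0,0.09,0,0,0]
    - [0,0,0.097,0,0,0]
    - [0,0,0.097,0,0,0]
    - [0,0,0.097,0,0,0]

```text
clock: 13.1
tool_pos: [0.4433, -0.192, 0.1042]
eef_rot: [0.62, 0.785, 0.0, 0.001]
contact_force: [-0.6, 0.2, 0.4]
opening: 1.002
```

Call:
carry_out:
  commands:
    - [0,0,0,0,0,0]
    - [0,0,0,0,0,0]
    - [0,0,0,0,0,0]
    - [0,0,0,0,0,0]
    - [0,0,0,0,0,0]
    - [0,0,0,0,0,0]
    - [0,0,0,0,0,0]
    - [0,0,0,0,0,0]
    - [0,0,0,0,0,0]
    - [0,0,0,0,0,0]
  fingers: 255
  grip_force: 40

```text
clock: 14.1
tool_pos: [0.4424, -0.1925, 0.1036]
eef_rot: [0.62, 0.784, -0.0, 0.0]
contact_force: [-0.3, -0.5, -0.3]
opening: 0.268
```

Run:
```python
from h import *
from plant import r
np.set_printoptions(precision=4,suppress=True)
st=r.get_state(); print(st["clock"],st["tool_pos"],np.degrees(yawof(st["eef_rot"])),st["contact_force"],st["moment"],st["opening"]*88)
```

```text
14.1 [ 0.4424 -0.1925  0.1036] 103.31369129866866 [-0.2903 -0.4847 -0.3439] [-0.0001 -0.1352 -0.0309] 23.61380830504627
```

Call:
carry_out:
  commands:
    - [0,0,-0.01,0,0,0]
    - [0,0,-0.025,0,0,0]
    - [0,0,-0.045,0,0,0]
    - [0,0,-0.065,0,0,0]
    - [0,0,-0.085,0,0,0]
    - [0,0,-0.105,0,0,0]
    - [0,0,-0.12,0,0,0]
    - [0,0,-0.12,0,0,0]
    - [0,0,-0.12,0,0,0]

```text
clock: 15.0
tool_pos: [0.442, -0.1926, 0.2237]
eef_rot: [0.62, 0.784, -0.0, 0.0]
contact_force: [-0.5, -1.4, -2.0]
opening: 0.266
```

Run:
```python
from h import *
from plant import r
np.set_printoptions(precision=4,suppress=True)
st=r.get_state(); print(st["clock"],st["tool_pos"],np.degrees(yawof(st["eef_rot"])),st["contact_force"],st["moment"],st["opening"]*88)
print(plan(st,[(.6633,-.1955,.225),(.6633,-.1955,.205)],np.pi/2+.05))
```

```text
15.0 [ 0.442  -0.1926  0.2237] 103.29917567783005 [-0.5127 -1.4268 -2.0305] [-0.0675 -0.0686 -0.0275] 23.43904040177916
([array([-53.7, 214.7,  -1.3]), array([-53.7, 214.7,  18.7])], array([-0.01,  0.01, 10.43]))
```

Call:
carry_out:
  commands:
    - [-0.005,0.02,0,0,0,1]
    - [-0.013,0.05,0,0,0,3]
    - [-0.022,0.085,0,0,0,5]
    - [-0.03,0.12,0,0,0,7]
    - [-0.039,0.155,0,0,0,8.5]
    - [-0.047,0.185,0.002,0,0,10.4]
    - [-0.052,0.205,0.005,0,0,10.4]
    - [-0.0537,0.2147,0.01,0,0,10.4]
    - [-0.0537,0.2147,0.014,0,0,10.4]
    - [-0.0537,0.2147,0.014,0,0,10.4]
    - [-0.0537,0.2147,0.014,0,0,10.4]
    - [-0.0537,0.2147,0.014,0,0,10.4]

```text
clock: 16.2
tool_pos: [0.6629, -0.1958, 0.21]
eef_rot: [0.689, 0.725, -0.0, 0.0]
contact_force: [0.2, -0.6, -1.5]
opening: 0.268
```

Run:
```python
from h import *
from plant import r
np.set_printoptions(precision=4,suppress=True)
st=r.get_state(); print(st["clock"],st["tool_pos"],np.degrees(yawof(st["eef_rot"])),st["contact_force"],st["moment"],st["opening"]*88)
S=[avg(r,"scene"),avg(r,"top")]
np.save("S5.npy",np.array(S,dtype=object),allow_pickle=True)
for n,s in zip(("scene","top"),S):
    u,v=proj(s,(.6633,-.1955,.13))[0].astype(int); print(u,v)
    cv2.imwrite(f"pics/{n}5.png",cv2.resize(s["img"][max(0,v-45):v+45,u-60:u+60].astype(np.uint8),None,fx=6,fy=6,interpolation=cv2.INTER_CUBIC))
for i in range(3):
    s=r.snapshot("scene")
    for l in("key","key_grip","guard_slot"): print(l,[(d["xyz"],d["p"]) for d in r.spot_point(s,l)])
```

```text
16.2 [ 0.6629 -0.1958  0.21  ] 92.89140812415826 [ 0.1891 -0.6159 -1.4803] [-0.0039 -0.037   0.021 ] 23.606667061858982
205 220
320 149
key [([0.6607, -0.195, 0.1163], 0.76), ([0.4706, -0.0741, 0.002], 0.62)]
key_grip [([0.6623, -0.1973, 0.2085], 0.66), ([0.4704, -0.0669, 0.0857], 0.57)]
guard_slot [([0.6609, -0.1965, 0.1013], 0.88)]
key [([0.4711, -0.0724, 0.002], 0.78), ([0.6613, -0.1939, 0.117], 0.63)]
key_grip [([0.6608, -0.2016, 0.2102], 0.82)]
guard_slot [([0.6603, -0.1971, 0.1022], 0.88)]
key [([0.4696, -0.0741, 0.005], 0.8), ([0.6609, -0.192, 0.004], 0.69), ([0.6647, -0.1953, 0.1167], 0.5)]
key_grip [([0.4707, -0.0638, 0.0861], 0.56), ([0.6641, -0.1991, 0.2089], 0.48)]
guard_slot [([0.6587, -0.1947, 0.1005], 0.76)]
```

View pics/scene5.png

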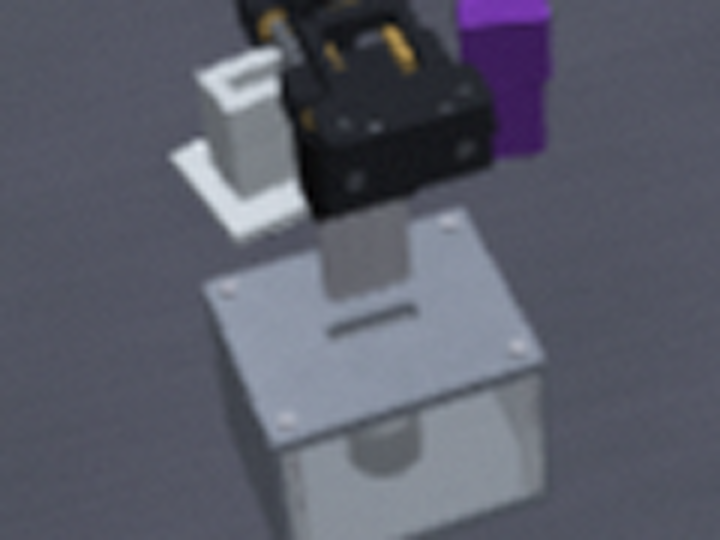

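View pics/top5.png

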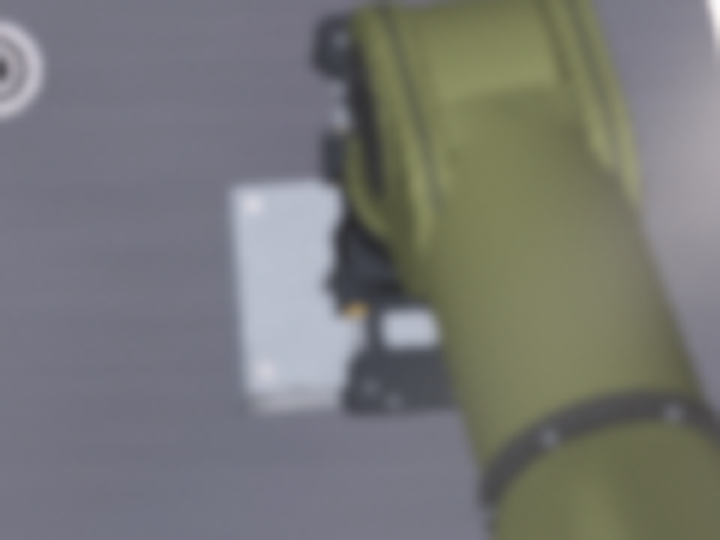

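```bash
cat >> h.py <<'E'
BL=[((-.004,-.02,.006),(-.004,-.02,.042)),((.004,.02,.006),(.004,.02,.042)),((.0027,-.019,.0011),(.0027,.019,.0011))]
E
python3 - <<'E'
from h import *
np.set_printoptions(precision=4,suppress=True)
S=np.load("S5.npy",allow_pickle=True); S0=np.load("S0.npy",allow_pickle=True)
s=S[0]
tcp=np.array([.6629,-.1958,.21])
for sig in (.7,1,1.4):
  print("slot",fit([s],MODELS["slot"],(.6634,-.1954,.05),0,sig)[0],"guard",fit([s],MODELS["guard"],(.6634,-.1954,.05),0,sig)[0],"slot0",fit([S0[0]],MODELS["slot"],(.6634,-.1954,.05),0,sig)[0])
  for z in (.1205,.1215): print("blade",z,fit([s],BL,(.663,-.196,.05),z,sig))
# overlay
x,_=fit([s],BL,(.663,-.196,.05),.1215); y,_=fit([s],MODELS["slot"],(.6634,-.1954,.05))
im=cv2.resize(s["img"].astype(np.uint8),None,fx=8,fy=8,interpolation=cv2.INTER_CUBIC)
for e,p,z,c in ((BL,x,.1215,(0,255,0)),(MODELS["slot"],y,0,(0,0,255))):
    Rm=R.from_euler("z",p[2]).as_matrix()
    for a,b in e:
        q=((proj(s,[Rm@np.array(a)+[p[0],p[1],z],Rm@np.array(b)+[p[0],p[1],z]])+.5)*8).astype(int); cv2.line(im,tuple(map(int,q[0])),tuple(map(int,q[1])),c,1)
u,v=205,225
cv2.imwrite("pics/ov5.png",im[(v-28)*8:(v+20)*8,(u-35)*8:(u+35)*8])
E
```

```text
slot [ 0.6634 -0.1955  0.0477] guard [ 0.6631 -0.1958  0.0488] slot0 [ 0.6634 -0.1955  0.0565]
blade 0.1205 (array([ 0.6645, -0.1958,  0.0747]), np.float64(-136.9509840773235))
blade 0.1215 (array([ 0.6654, -0.196 ,  0.0797]), np.float64(-136.82097954460036))
slot [ 0.6635 -0.1954  0.0518] guard [ 0.6628 -0.1957  0.0499] slot0 [ 0.6633 -0.1954  0.0559]
blade 0.1205 (array([ 0.6642, -0.1958,  0.0835]), np.float64(-111.45028119040865))
blade 0.1215 (array([ 0.6652, -0.1959,  0.081 ]), np.float64(-111.34954451341719))
slot [ 0.6638 -0.1953  0.0439] guard [ 0.662  -0.1957  0.0518] slot0 [ 0.6634 -0.1953  0.0577]
blade 0.1205 (array([ 0.6637, -0.1956,  0.0918]), np.float64(-83.3200163099173))
blade 0.1215 (array([ 0.6646, -0.1959,  0.1003]), np.float64(-83.24332923423604))
```

View pics/ov5.png

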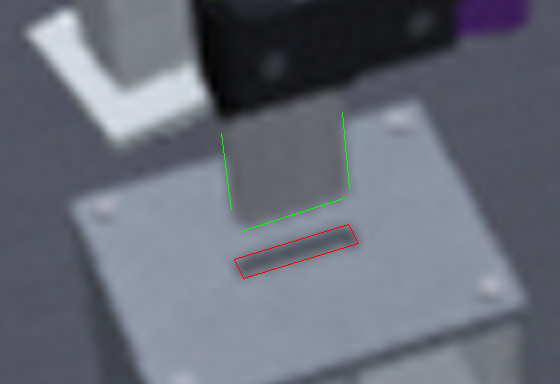

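Scene overlay: the blade (green, foot about row 215 of the crop) sits just behind the slot (red, row 250). Blade and slot agree within about 0.5 mm in y and 1–2 mm in x. I lower to just above the roof and check again.

Call:
carry_out:
  commands:
    - [0.0005,-0.0007,0.005,0,0,0]
    - [0.0005,-0.0007,0.011,0,0,0]
    - [0.0005,-0.0007,0.016,0,0,0]
    - [0.0005,-0.0007,0.016,0,0,0]
    - [0.0005,-0.0007,0.016,0,0,0]

```text
clock: 17.7
tool_pos: [0.6629, -0.1948, 0.1933]
eef_rot: [0.689, 0.725, -0.0, -0.0]
contact_force: [-0.6, -0.9, -2.8]
opening: 0.271
```

Run:
```python
from h import *
from plant import r
np.set_printoptions(precision=4,suppress=True)
st=r.get_state(); t=st["tool_pos"]; print(st["clock"],t,np.degrees(yawof(st["eef_rot"])),st["contact_force"],st["opening"]*88)
s=avg(r,"scene",6); st=r.get_state(); t=st["tool_pos"]; print(t,plan(st,[(.662,-.1953,t[2])],np.pi/2+.05))
z=t[2]-.0886
for sig in (.7,1):
  for zz in (z-.001,z): print("blade",zz,fit([s],BL,(.663,-.196,.05),zz,sig))
x,_=fit([s],BL,(.663,-.196,.05),z); y=(.6634,-.1954,.053)
im=cv2.resize(s["img"].astype(np.uint8),None,fx=10,fy=10,interpolation=cv2.INTER_CUBIC)
for e,p,z,c in ((BL,x,z,(0,255,0)),(MODELS["slot"],y,0,(0,0,255))):
    Rm=R.from_euler("z",p[2]).as_matrix()
    for a,b in e:
        q=((proj(s,[Rm@np.array(a)+[p[0],p[1],z],Rm@np.array(b)+[p[0],p[1],z]])+.5)*10).astype(int); cv2.line(im,tuple(map(int,q[0])),tuple(map(int,q[1])),c,1)
u,v=205,225
cv2.imwrite("pics/ov6.png",im[(v-28)*10:(v+20)*10,(u-35)*10:(u+35)*10])
```

```text
17.7 [ 0.6629 -0.1948  0.1933] 92.91111741173849 [-0.6188 -0.9058 -2.8219] 23.818147640929563
[ 0.6631 -0.1948  0.1939] ([array([-0.4, -1.1, -0. ])], array([0.02, 0.01, 0.05]))
blade 0.10426446421632217 (array([ 0.6704, -0.1963,  0.0318]), np.float64(-170.2064981144458))
blade 0.10526446421632217 (array([ 0.6714, -0.1965,  0.0319]), np.float64(-170.11851474843863))
blade 0.10426446421632217 (array([ 0.6707, -0.1963,  0.0383]), np.float64(-142.04052364088733))
blade 0.10526446421632217 (array([ 0.6716, -0.1965,  0.0441]), np.float64(-141.97860962146794))
```

View pics/ov6.png

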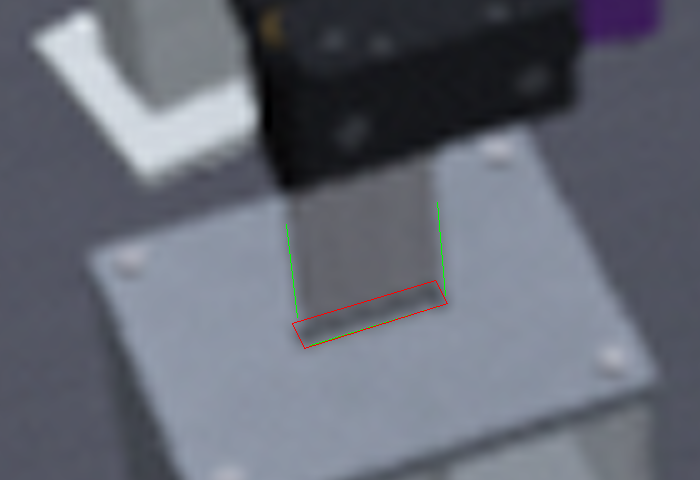

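Run:
```python
from h import *
from plant import r
np.set_printoptions(precision=4,suppress=True)
from scipy.optimize import minimize_scalar
s=avg(r,"scene",8); t=r.get_state()["tool_pos"]; print(t)
S5=np.load("S5.npy",allow_pickle=True)[0]
def edgecurve(s,x,yaw,z,zz0,zz1,off):
    G=gradimg(s,.8); out=[]
    for k,(ex,ey) in enumerate(((-.004,-.02),(.004,.02))):
        best=[]
        for y in np.arange(-.202,-.188,.0001):
            Rm=R.from_euler("z",yaw).as_matrix()
            P=np.array([Rm@[ex,ey,0]+[x,y,z+h] for h in np.linspace(zz0,zz1,25)])
            uv=proj(s,P).astype(np.float32)
            vx=cv2.remap(cv2.merge([G[0][...,c] for c in range(3)]),uv[:,:1],uv[:,1:],cv2.INTER_CUBIC).reshape(-1,3)
            best.append(np.abs(vx.mean(0)).sum())
        out.append(np.arange(-.202,-.188,.0001)[int(np.argmax(best))])
    return out
for x in (.663,.6645):
    print("S5",x,edgecurve(S5,x,.05,.1214,.006,.04,0)); print("now",x,edgecurve(s,x,.05,t[2]-.0886,.008,.04,0))
for S in (S5,s):
    im=S["img"].mean(2)
    for row in (208,212,216): print(im[row,188:224].astype(int))
```

```text
[ 0.663  -0.1948  0.1936]
S5 0.663 [np.float64(-0.1958000000000007), np.float64(-0.19550000000000073)]
now 0.663 [np.float64(-0.1949000000000008), np.float64(-0.1948000000000008)]
S5 0.6645 [np.float64(-0.19610000000000066), np.float64(-0.1958000000000007)]
now 0.6645 [np.float64(-0.19520000000000076), np.float64(-0.19510000000000077)]
[215 216 216 215 213 213 213 161  40  13  15  20  23  24  25  24  25  24
  23  32  39  51  65  71  75  80  87  88  90  91  89  89  88  88  88  88]
[187 167 137 124 125 116  93  86  86  77  75  92 102 102 103 103 104 105
 102 103 107 106 103 103 110 127 145 149 150 149 157 162 161 155 149 127]
[ 88  86  88  87  86  86  87  94 103 106 100 100 101 102 100 102 105 102
 101 104 104 104 104 102 107 132 149 149 149 149 147 148 148 149 149 148]
[215 215 215 214 214 213 201 135  13  12  12  16  22  23  24  22  26  34
  32  24  23  23  24  25  23  24  24  24  24  24  22  24  25  24  31  37]
[186 166 138 125 125 115  92  77  44  12  11  15  20  25  25  23  27  26
  23  23  23  28  36  54  71  96 132 150 149 150 158 162 161 155 148 127]
[ 87  87  89  87  86  88  86  93 103 104  80  68  75  90 102 104 103 103
 103 103 104 105 105 105 103 126 145 148 147 148 148 147 146 149 149 150]
```

Call:
carry_out:
  commands:
    - [-0.0004,-0.0008,0.0,0,0,0]
    - [-0.0004,-0.0008,0.002,0,0,0]
    - [-0.0004,-0.0008,0.004,0,0,0]
    - [-0.0004,-0.0008,0.006,0,0,0]
    - [-0.0004,-0.0008,0.008,0,0,0]
    - [-0.0004,-0.0008,0.009,0,0,0]
    - [-0.0004,-0.0008,0.009,0,0,0]

```text
clock: 19.1
tool_pos: [0.6621, -0.1953, 0.1843]
eef_rot: [0.689, 0.725, -0.0, -0.0]
contact_force: [0.3, 0.1, -1.4]
opening: 0.272
```

The foot is 4 mm below the roof with no contact force, so it entered the slot. Continuing down.

Call:
carry_out:
  commands:
    - [0,0,0.004,0,0,0]
    - [0,0,0.009,0,0,0]
    - [0,0,0.014,0,0,0]
    - [0,0,0.019,0,0,0]
    - [0,0,0.024,0,0,0]
    - [0,0,0.026,0,0,0]
    - [0,0,0.026,0,0,0]
    - [0,0,0.026,0,0,0]

```text
clock: 19.9
tool_pos: [0.6623, -0.1953, 0.1587]
eef_rot: [0.689, 0.725, 0.0, 0.0]
contact_force: [-0.9, 0.8, -1.5]
opening: 0.268
```

Run:
```python
from h import *
from plant import r
np.set_printoptions(precision=4,suppress=True)
st=r.get_state(); t=st["tool_pos"]; print(st["clock"],t,np.degrees(yawof(st["eef_rot"])),st["contact_force"],st["moment"],st["opening"]*88)
s=r.snapshot("scene")
for l in("key","key_grip","guard_slot","axle"): print(l,[(d["xyz"],d["p"]) for d in r.spot_point(s,l)])
u,v=205,225
cv2.imwrite("pics/s7.png",cv2.resize(s["img"][v-45:v+45,u-60:u+60],None,fx=6,fy=6,interpolation=cv2.INTER_CUBIC))
```

```text
19.9 [ 0.6623 -0.1953  0.1587] 92.91129154178222 [-0.9192  0.8374 -1.5356] [-0.031  -0.0447  0.0399] 23.586066692962664
key [([0.47, -0.0725, 0.0012], 0.63)]
key_grip [([0.6616, -0.2024, 0.157], 0.68), ([0.471, -0.0709, 0.0912], 0.59)]
guard_slot [([0.6606, -0.1992, 0.1019], 0.83)]
axle [([0.6611, 0.2129, 0.0568], 0.83)]
```

View pics/s7.png

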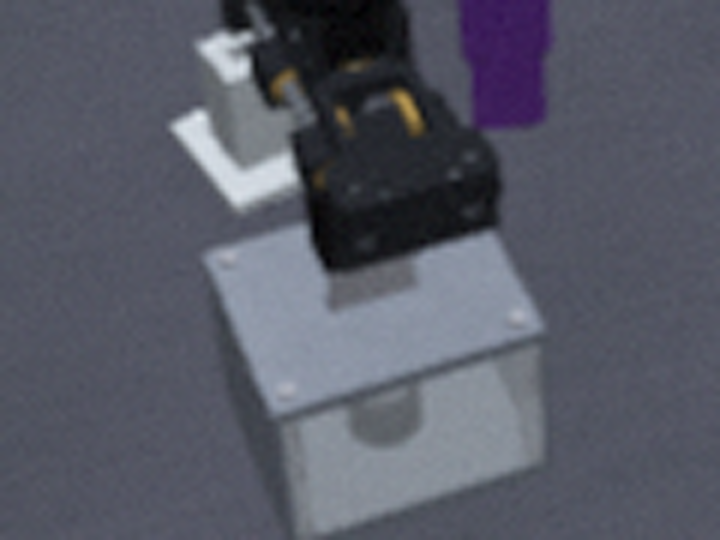

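Call:
carry_out:
  commands:
    - [0,0,0.004,0,0,0]
    - [0,0,0.009,0,0,0]
    - [0,0,0.013,0,0,0]
    - [0,0,0.017,0,0,0]
    - [0,0,0.021,0,0,0]
    - [0,0,0.025,0,0,0]
    - [0,0,0.028,0,0,0]
    - [0,0,0.0295,0,0,0]
    - [0,0,0.0295,0,0,0]
    - [0,0,0.0295,0,0,0]
  grip_force: 50

```text
clock: 21.15
tool_pos: [0.6621, -0.1953, 0.1293]
eef_rot: [0.689, 0.725, -0.0, -0.0]
contact_force: [-2.0, -0.0, 3.5]
opening: 0.269
```

Call:
carry_out:
  commands:
    - [0,0,0.0005,0,0,0]
    - [0,0,0.001,0,0,0]
    - [0,0,0.0015,0,0,0]
    - [0,0,0.0015,0,0,0]
    - [0,0,0.0015,0,0,0]

```text
clock: 21.65
tool_pos: [0.6621, -0.1953, 0.1287]
eef_rot: [0.689, 0.725, -0.0, 0.0]
contact_force: [-4.3, -0.2, 8.6]
opening: 0.266
```

Run:
```python
from h import *
from plant import r
np.set_printoptions(precision=4,suppress=True)
st=r.get_state(); t=st["tool_pos"]; print(st["clock"],t,np.degrees(yawof(st["eef_rot"])),st["contact_force"],st["moment"],st["opening"]*88,st["qd"])
for n in("scene","top"):
    s=r.snapshot(n)
    for l in("key_grip","axle"): print(l,[(d["xyz"],d["p"]) for d in r.spot_point(s,l)])
    if n=="scene":
        u,v=260,225
        cv2.imwrite("pics/s8.png",cv2.resize(s["img"][v-60:v+60,u-120:u+120],None,fx=3.3,fy=3.3,interpolation=cv2.INTER_CUBIC))
```

```text
21.65 [ 0.6621 -0.1953  0.1287] 92.9049147182384 [-4.2671 -0.2282  8.609 ] [0.0927 1.04   0.0077] 23.36974477514729 [ 0.0001  0.0005 -0.0001  0.0001 -0.0008  0.0004 -0.0011]
key_grip [([0.4709, -0.068, 0.0865], 0.95), ([0.6609, -0.1959, 0.1308], 0.62)]
axle [([0.6617, 0.2121, 0.0552], 0.56), ([0.6624, 0.2111, -0.0031], 0.4)]
key_grip [([0.4727, -0.0664, 0.0838], 0.67), ([0.3147, -0.1375, 0.1181], 0.65), ([0.6575, 0.215, -0.003], 0.27)]
axle [([0.6675, 0.2124, 0.0552], 0.76)]
```

View pics/s8.png

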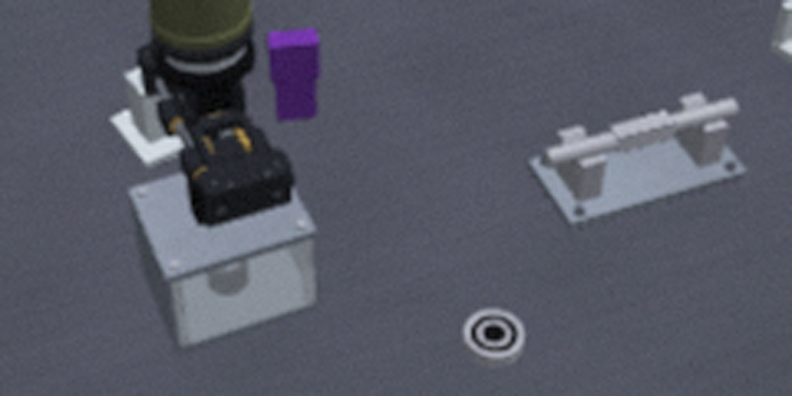

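Run:
```python
from plant import r
print(r.finish_job()); st=r.get_state(); print(st["clock"],st["tool_pos"],st["contact_force"],st["opening"])
```

```text
the job is handed in; nothing more can be done
None
the job is handed in; nothing more can be done
```

The axle is bedded in the V-blocks and the key is fully home, still gripped. I handed the job in at about 22 s of the 64 s allowed; it reports no verdict.

- **Axle:** I gripped it by its square, lowered it into both V-blocks until they took its weight, and let go. The last pictures put it in both notches and centred. The networks had it at about (0.662–0.667, 0.212, 0.055) m, against the seat fitted at (0.665, 0.213, 0.055).
- **Key:** I took the small black key from the rack and left the purple one and the larger black one alone. The blade went through the slot with no contact force.
- **Holding home:** The upward force rose through the spring range (3.5 N), then to 8.6 N as the shoulder met the roof. The TCP stood at z = 0.1287 m, which puts the foot about 60 mm below the roof. I could not read the plunger directly, so its travel is inferred from that height and force. The grip was set to 50 N, with the fingers about 23.4 mm apart.

**Disagreements:**
- The cameras read about 1–2 mm higher in x than the arm does, so I corrected for that before inserting the key.
- The top camera's edge fit gave the bedded axle an angle of −0.023 rad, against +0.007 in the scene view and 0.009 for the cradle. I took the top fit as unreliable because it scored much lower and the picture showed the axle lying in both notches.
- About 4 N of sideways force remained in the final hold.

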